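# Cull the short spacer, then feel for a spacer's blind bore and hold it bore-up

## Task

First put the one short spacer of the batch into the green case and let go of it. Then take any one of the full-length spacers and try an end of it on the brass plug-gauge pin to feel whether that end is the deep blind bore or only the shallow recess; finish with that spacer held in the gripper, deep bore straight up and its lower end at least 10 cm above the bench, so that I can drop a guide pin into it - do not put it down or let go. Leave the other two full-length spacers lying where they are, and do not disturb the tools and containers around.

Things in the scene. Friction and masses are not known exactly. Their poses are not given: they have to be found in the camera images.
- spacer_a: Square-bar aluminium spacer, 25 x 25 mm, 60 mm or (one of the four) 45 mm long, lying on the mat. Origin at its middle, z axis along its length. One end has a 13 mm round blind bore 32 mm deep, the other a look-alike recess of the same 13 mm but only 8 mm deep; whether the bore is at the +z or the -z end differs from piece to piece.
- spacer_a_end (a point): Centre of the +z end face of spacer_a: 30 mm from its origin on a full-length piece, 22.5 mm on the short one.
- spacer_b: Square-bar aluminium spacer, 25 x 25 mm, 60 mm or (one of the four) 45 mm long, lying on the mat. Origin at its middle, z axis along its length. One end has a 13 mm round blind bore 32 mm deep, the other a look-alike recess of the same 13 mm but only 8 mm deep; whether the bore is at the +z or the -z end differs from piece to piece.
- spacer_b_end (a point): Centre of the +z end face of spacer_b: 30 mm from its origin on a full-length piece, 22.5 mm on the short one.
- spacer_c: Square-bar aluminium spacer, 25 x 25 mm, 60 mm or (one of the four) 45 mm long, lying on the mat. Origin at its middle, z axis along its length. One end has a 13 mm round blind bore 32 mm deep, the other a look-alike recess of the same 13 mm but only 8 mm deep; whether the bore is at the +z or the -z end differs from piece to piece.
- spacer_c_end (a point): Centre of the +z end face of spacer_c: 30 mm from its origin on a full-length piece, 22.5 mm on the short one.
- spacer_d: Square-bar aluminium spacer, 25 x 25 mm, 60 mm or (one of the four) 45 mm long, lying on the mat. Origin at its middle, z axis along its length. One end has a 13 mm round blind bore 32 mm deep, the other a look-alike recess of the same 13 mm but only 8 mm deep; whether the bore is at the +z or the -z end differs from piece to piece.
- spacer_d_end (a point): Centre of the +z end face of spacer_d: 30 mm from its origin on a full-length piece, 22.5 mm on the short one.
- gauge: Fixed plug gauge, upright: round dark steel base 64 mm across and 9 mm high, a 36 mm shoulder on it whose top is 12 mm above the bench, and a brass pin 9 mm thick with a tapered tip standing 24 mm above the shoulder. Origin on the bench under the pin, z up. A bore goes down over the pin to the shoulder; a recess stops on the tip after 8 mm, so the spacer stands 16 mm higher.
- gauge_tip (a point): Top of the gauge pin, 36 mm above the bench.
- case: Fixed green plastic case for rejects, open: bottom half 130 (x) x 150 (y) mm, walls 4 mm, 45 mm high; its 20 mm high lid lies folded back on the bench beyond the +x side, reaching to 202 mm from the origin. Origin on the bench under the centre of the bottom half.
- mat: Fixed blue bench mat, 270 (x) x 310 (y) mm, 3 mm thick, on which the batch lies. Origin under its centre.
- caliper: Loose digital caliper lying flat, about 200 x 50 mm, 13 mm high, bystander. Origin under the middle of its beam, y along the beam.
- screwdriver: Loose screwdriver with yellow handle, 150 mm, lying, bystander. x along it.
- wash_bottle: Loose closed white bottle with red cap, 52 mm across, 120 mm high, standing, bystander. Origin under its centre.
- objective_can: Loose orange objective canister with black foot, 40 mm across, 56 mm high, standing, bystander. Origin under its centre.
- slide_box: Loose blue slide box with white lid, 86 x 56 mm, 31 mm high, bystander. Origin under its centre.
- loupe: Loose grey loupe, 42 mm across, 34 mm high, standing, bystander. Origin under its centre.
Things that resemble listed ones, but are neither listed nor needed, are in the scene too. What is shaped like the spacer_a but red is not meant.

How it is judged:
By the outcome, as a careful person would: the job done as asked, in the order asked, and still so for the second after the job is handed in, while the arm keeps its last pose, push and grip.
It also fails if it takes over 72 s, if anything falls off the work surface, if the arm or the gripper's body presses on something with over 40 N, if the wrist force passes 120 N, or if a joint passes its speed limit or range.

## Robot

A 7-joint arm with a two-finger parallel gripper is mounted at the origin on the work surface. World frame = base frame: x ahead of the robot, y to its left, z up, the work surface at z = 0. Lengths are in m, angles in rad, forces in N, time in s.
With the tool pointing down it reaches from about 0.4 to 0.85 m from the base axis. Payload 6.9 kg.
Tool frame: the origin (TCP) lies at the centre of the arm's flange, where the gripper is bolted on; the fingertips stand 173 mm ahead of it and the grasp point (between the pads) lies 155 mm ahead of it (grasp_offset is the distance from the TCP to the grasp point, in m); z points along the fingers, y is the line along which they close (so a half turn about z gives the same grasp; the last joint's range is limited). The gripper opens to 85 mm and grips with 20 to 120 N. Pads are 22 mm wide; open, the fingers measure 114 mm over their backs; the gripper's body (76 mm by 85 mm) begins 54 mm behind the grasp point. The pads swing forward as they close: fully open they stand 13 mm farther back than shut.
Start: joints at [1.214, 0.507, -0.238, 1.5, 0.126, 1.149, -0.155], TCP at [0.278, -0.56, 0.405] pointing down, gripper open.
Joint ranges: [-3.08, 3.08], [-0.24, 2.05], [-1.43, 1.35], [0, 2.5], [-1.52, 4.66], [0.17, 1.96], [-2.89, 2.89]. Speed limits (rad/s): [2.39, 2.39, 3.14, 3.14, 3.14, 3.14, 3.14].

## Interface

Orientations are given as a unit quaternion [x, y, z, w].
In Python, from rig import * gives the robot as it stands.
- The arm moves only by the tool jog_arm, never from a script. Its argument "increments" is one flat list of numbers, 7 for each row, row after row: the shift along the tool's x, y, z normalised to -1 to 1, where 1 is 300 mm, then the turn, a rotation vector about the tool's x, y, z normalised to -1 to 1, where 1 is 90 degrees, then the opening, from -1 (shut) to 1 (fully open). In form: [dx, dy, dz, rx, ry, rz, fingers, dx, dy, dz, rx, ry, rz, fingers, ...]. A call has 1 to 5 rows; each row shifts and turns the commanded pose from where the row before left it, along the tool's axes as they then stand; what a row does not reach is not made up. A row lasts 1/8 s, in which the tool goes at most 62.5 mm and 10.7 degrees, less where a joint would pass 70% of its speed; a pose out of reach is approached as far as the arm can. A call with a number of a shift or a turn outside -1 to 1 is refused whole. A call with a gripper value outside its range is refused whole. The fingers move at their own pace and stop on an object; "newtons" is the grip in N (left out, the last holds). Time passes only in rows, so rows that do not move let the fingers close. It gives the time, the measured TCP pose, the force, the opening and the grip force at its end, in the units of the state.
- observe(): the state, without advancing time (a new reading comes with each control period).
- capture(name): name is "side" or "top" or "wrist"; returns (picture, depth): 400x640x3 uint8, red, green, blue; 400x640 float32, m along the optical axis (not along the pixel's ray), 0 where there is no reading.
- calibration(name): a dict with "fovy" (degrees; the focal length in pixels is half the picture's height over the tangent of half this angle, whatever the lens; pixels are square), "cx", "cy" (the principal point, pixels), "rvec" (rotation vector, rad) and "tvec" (3), from world to camera coordinates, as OpenCV has them; the wrist camera has in their place "mount" (4x4, takes a point from camera to tool coordinates, whose origin is the TCP and whose axes are the flange's). Camera axes: x right, y down, z forward; pixel columns grow to the right and rows downward; lengths in m; the calibration is good to about 2 mm. The wrist camera is an equidistant fisheye: a pixel r from the principal point sees the ray r / f radians off the axis. A picture is of the moment at which its call begins: read the wrist's pose just before it. calibration takes no time and is no camera call.
- finish_job(): hands the job in; it is judged then, once.
The state is a dict: "clock": time; "joint_pos": joint angles; "joint_vel": joint speeds; "effort": joint torques, N m; "ee_pos": TCP position; "tcp_rot": TCP orientation; "contact_force": force on the tool from outside, world axes, zero at the start; "torque": the same for the moment, N m; "gripper_width": finger opening in m; "grasp_force": force on a finger pad.
Only numpy, scipy, OpenCV 4.12 (cv2) and the standard library are available. Lean on these libraries where they do the work, as an engineer would, in place of code of your own. Each camera call takes 0.05 s, during which the arm holds its last target. There are 200 camera calls.

## Working session

There is one attempt and no reset: what is moved stays moved. The work goes in short steps, Python scripts to look and compute and a tool call to move; the robot and the scene stay as the last step left them, time stands still between calls to the robot, and variables do not carry over. Pictures are saved under pics/ and viewed, at most 10 in all, crops included, and the job is handed in when it is done.

Besides the shell and the picture viewer there is one more tool, called after "Request:" by a JSON object that holds its "method" and its "body", one argument or row to a line. jog_arm: Moves the arm, as the interface text tells. Its arguments: {"type":"object","properties":{"increments":{"type":"array","items":{"type":"number"}},"newtons":{"type":"number"}},"required":["increments"]}

```bash
mkdir -p pics; ls
cat > h.py <<'E'
from rig import *
import numpy as np, cv2
from scipy.spatial.transform import Rotation as R
def cloud(name, depth, st=None):
    c=calibration(name); f=200/np.tan(np.radians(c["fovy"])/2)
    v,u=np.mgrid[0:400,0:640]; x=(u-c["cx"]);y=(v-c["cy"])
    if name=="wrist":
        r=np.hypot(x,y)+1e-9; th=r/f; k=np.tan(th)/r
        P=np.stack([x*k*depth,y*k*depth,depth],-1)
        M=np.array(c["mount"]); P=P@M[:3,:3].T+M[:3,3]
        return P@R.from_quat(st["tcp_rot"]).as_matrix().T+np.array(st["ee_pos"])
    P=np.stack([x/f*depth,y/f*depth,depth],-1)
    Rm=R.from_rotvec(np.ravel(c["rvec"])).as_matrix()
    return (P-np.ravel(c["tvec"]))@Rm
E
python3 - <<'E'
from h import *
s=observe(); print({k:np.round(v,3).tolist() for k,v in s.items()})
for n in("top","side"):
    im,d=capture(n); np.savez(f"pics/{n}0.npz",im=im,d=d); cv2.imwrite(f"pics/{n}0.png",im[:,:,::-1])
E
```

```text
pics
{'clock': 0.0, 'joint_pos': [1.214, 0.508, -0.238, 1.501, 0.126, 1.149, -0.155], 'joint_vel': [-0.001, 0.001, 0.001, 0.001, 0.0, 0.001, -0.003], 'effort': [0.0, -62.06, -2.187, -24.965, 0.013, 0.012, 0.0], 'ee_pos': [0.278, -0.559, 0.404], 'tcp_rot': [0.973, 0.229, -0.0, -0.001], 'contact_force': [-0.021, -0.501, -0.302], 'torque': [0.018, -0.032, -0.011], 'grasp_force': 0.0, 'gripper_width': 0.085}
```

View pics/top0.png

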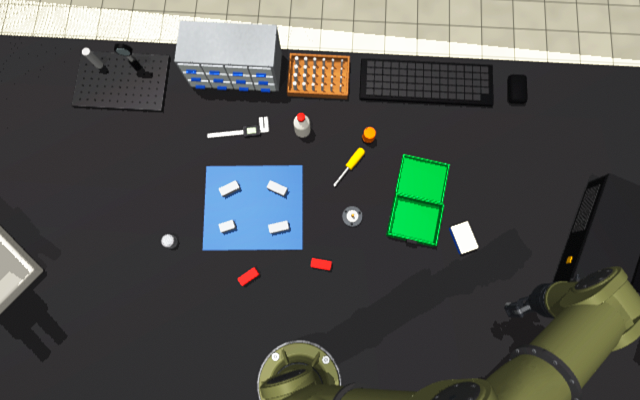

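View pics/side0.png

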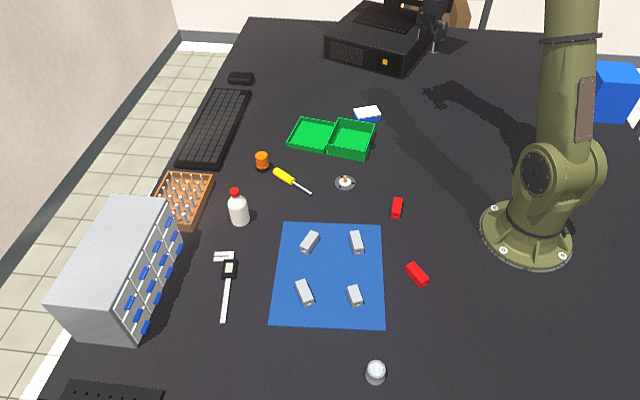

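The top view shows four grey spacers on the mat, at (229,188), (277,188), (228,227) and (278,228). The one at (228,227) looks shortest. The gauge is at (352,216) and the deep half of the case at (415,221). The red bars at (248,277) and (321,264) are decoys. Next I measure them.

Run:
```python
from h import *
for n in("top","side"):
    z=np.load(f"pics/{n}0.npz"); im,d=z["im"],z["d"]; P=cloud(n,d)
    hsv=cv2.cvtColor(im,cv2.COLOR_RGB2HSV)
    base=(d>0)&(P[...,0]>.2)&(P[...,0]<.95)&(abs(P[...,1])<.6)
    mat=base&(hsv[...,0]>100)&(hsv[...,0]<125)&(hsv[...,1]>120)&(P[...,2]<.01)
    print(n,"mat z",np.median(P[mat][:,2]),"ext",np.percentile(P[mat],[1,99],axis=0)[:,:2].round(3).tolist())
    m=(base&(P[...,2]>.012)&(P[...,2]<.15)).astype(np.uint8)
    k,l,st,c=cv2.connectedComponentsWithStats(m)
    for i in range(1,k):
        if st[i,4]<25: continue
        q=P[l==i]; top=q[q[:,2]>np.percentile(q[:,2],95)-.006]
        r=cv2.minAreaRect((top[:,:2]*1000).astype(np.float32))
        print(c[i].round().tolist(),st[i,4],"ztop %.3f"%np.percentile(q[:,2],95),"rect",np.round(r[0],1),np.round(r[1],1),round(r[2],1),"rgb",np.median(im[l==i],axis=0))
```

```text
top mat z 0.0031579405418614313 ext [[0.38, 0.022], [0.658, 0.333]]
[231.0, 78.0] 1933 ztop 0.144 rect [909.7 279. ] [ 23.5 299.3] 1.3 rgb [115. 121. 124.]
[149.0, 91.0] 589 ztop 0.018 rect [884.9 554.1] [130.9  91.8] 0.8 rgb [75. 72. 74.]
[316.0, 92.0] 296 ztop 0.034 rect [9.195e+02 2.000e-01] [ 49.  197.3] 2.5 rgb [182.5 112.5  52. ]
[295.0, 84.0] 32 ztop 0.048 rect [926.6  74.8] [11.1  8.9] 29.3 rgb [155.5 135.  112.5]
[304.0, 85.0] 26 ztop 0.047 rect [926.5  44.4] [11.2  8.6] 85.4 rgb [184. 155. 135.]
[426.0, 94.0] 2071 ztop 0.027 rect [ 922.7 -358.2] [433.2  54.5] 90.0 rgb [47. 45. 47.]
[301.0, 124.0] 306 ztop 0.121 rect [781.3  41.2] [20.8 22.1] 71.0 rgb [181. 139. 130.]
[252.0, 130.0] 95 ztop 0.018 rect [767.8 203.3] [34.8 58.5] 3.6 rgb [103. 106.  97.]
[369.0, 134.0] 165 ztop 0.060 rect [ 767.  -174.2] [33.5 34.6] 6.2 rgb [255. 161.   5.]
[352.0, 161.0] 217 ztop 0.028 rect [ 690.2 -134.7] [22.4 73.5] 56.9 rgb [255. 244.   0.]
[419.0, 205.0] 864 ztop 0.048 rect [ 497.7 -325.5] [150.4 140.6] 80.3 rgb [  0. 166.  55.]
[229.0, 188.0] 176 ztop 0.032 rect [568.9 256.9] [27.1 59.9] 
[... 1758 characters left out ...]
7.5]
[309.0, 241.0] 248 ztop 0.032 rect [575.4 108.2] [62.  26.3] 65.9 rgb [226. 228. 232.]
[356.0, 241.0] 229 ztop 0.032 rect [453.1  94.4] [25.2 62. ] 16.2 rgb [226. 228. 232.]
[229.0, 268.0] 209 ztop 0.016 rect [765.1 207.9] [33.8 57.6] 9.3 rgb [61. 60. 64.]
[417.0, 273.0] 285 ztop 0.028 rect [298.1 174.5] [26.7 61.7] 36.9 rgb [254.  49.  48.]
[304.0, 291.0] 292 ztop 0.032 rect [566.7 258.3] [25.7 61.7] 29.9 rgb [226.  228.5 232. ]
[354.0, 294.0] 237 ztop 0.031 rect [447.  252.6] [25.6 46.9] 21.7 rgb [226. 228. 232.]
[376.0, 370.0] 320 ztop 0.038 rect [391.2 427.4] [36.4 35.7] 16.8 rgb [216.  220.  220.5]
[126.0, 392.0] 847 ztop 0.017 rect [883.8 525.4] [132.3  33.1] 1.1 rgb [64. 64. 65.]
```

Short spacer candidates, all 25 mm wide: (229,188) is 60 mm, (277,188) is 60 mm, (278,228) is 59 mm and (228,227) is 43–47 mm. Only (228,227), at world (0.448, 0.2525), fits the 45 mm length. I'll confirm it in an enlarged crop and plan the first transit.

```bash
cat >> h.py <<'E'
def down(a):  # tool down, tool y along world angle a (deg)
    y=np.array([np.cos(np.radians(a)),np.sin(np.radians(a)),0]); z=np.array([0,0,-1.])
    return R.from_matrix(np.stack([np.cross(y,z),y,z],1))
def plan(wps, start=None):
    """wps: (grasp-point or TCP pos, R, rows, grip); prints tool-frame increments of each row"""
    if start is None:
        s=observe(); start=(np.array(s["ee_pos"]),R.from_quat(s["tcp_rot"]))
    p,q=start; rows=[]
    for P1,Q1,n,g in wps:
        P0,Q0=p,q; rv=(Q0.inv()*Q1).as_rotvec()
        for i in range(1,n+1):
            pt=P0+(np.array(P1)-P0)*i/n; qt=Q0*R.from_rotvec(rv*i/n)
            d=np.round(q.inv().apply(pt-p)/.3,3); w=np.round((q.inv()*qt).as_rotvec()/(np.pi/2),3)
            if np.linalg.norm(d)>.2083 or np.linalg.norm(w)>.1188: print("TOO FAST",d,w)
            p=p+q.apply(d*.3); q=q*R.from_rotvec(w*np.pi/2); rows.append([*d,*w,g])
    for i in range(0,len(rows),5): print(", ".join(f"{x:g}" for r in rows[i:i+5] for x in r))
    return p,q
G=np.array([0,0,.155])
def tcp(g,Q,off=.155): return np.array(g)-Q.apply([0,0,off])
def show():
    s=observe(); Q=R.from_quat(s["tcp_rot"]); print("t",s["clock"],"tcp",np.round(s["ee_pos"],4),"gp",np.round(np.array(s["ee_pos"])+Q.apply(G),4),"z",Q.as_matrix()[:,2].round(3),"y",Q.as_matrix()[:,1].round(3),"q",np.round(s["joint_pos"],2),"F",np.round(s["contact_force"],1),"w",round(s["gripper_width"],4),round(s["grasp_force"],1)); return s
E
python3 - <<'E'
from h import *
im=np.load("pics/top0.npz")["im"]
cv2.imwrite("pics/crop0.png",cv2.resize(im[160:255,195:310],None,fx=6,fy=6,interpolation=cv2.INTER_CUBIC)[:,:,::-1])
Q0=R.from_quat(observe()["tcp_rot"])
plan([([.48,-.2,.40],down(-24),7,1),([.448,.2525,.36],down(21.6),8,1)])
print(calibration("wrist")["mount"],calibration("wrist")["fovy"])
E
```

```text
0.162, -0.11, 0.002, -0, -0, -0.063, 1, 0.173, -0.094, 0.002, -0, -0, -0.063, 1, 0.18, -0.077, 0.002, -0, -0, -0.062, 1, 0.188, -0.058, 0.002, -0.001, -0, -0.063, 1, 0.192, -0.04, 0.002, 0, -0, -0.063, 1
0.195, -0.02, 0.002, 0, -0, -0.063, 1, 0.196, -0.001, 0.002, 0, -0, -0.062, 1, 0.167, -0.089, 0.017, 0, -0, -0.063, 1, 0.175, -0.072, 0.016, 0, -0, -0.064, 1, 0.181, -0.054, 0.017, 0, -0, -0.063, 1
0.185, -0.036, 0.017, 0, -0, -0.063, 1, 0.189, -0.018, 0.017, 0, -0, -0.064, 1, 0.189, 0.002, 0.016, 0, -0, -0.063, 1, 0.188, 0.02, 0.017, 0, -0, -0.064, 1, 0.185, 0.039, 0.017, 0, -0, -0.063, 1
[[-1.40896832e-03 -9.47029366e-01 -3.21143883e-01  8.32128682e-02]
 [ 9.99998528e-01 -1.64881676e-03  4.74901284e-04 -7.77955716e-04]
 [-9.79252878e-04 -3.21142742e-01  9.47030295e-01  3.21010313e-02]
 [ 0.00000000e+00  0.00000000e+00  0.00000000e+00  1.00000000e+00]] 65.70646984690485
```

View pics/crop0.png

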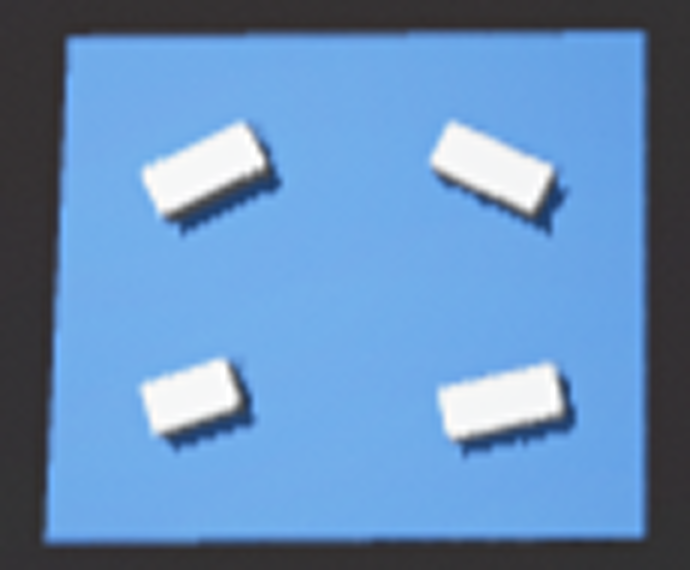

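The crop confirms it: the lower-left spacer, at crop (192,397), is clearly shorter than the other three. Moving above it.

Request:
{"method": "jog_arm", "body": {
  "increments": [0.162,-0.11,0.002,0,0,-0.063,1,0.173,-0.094,0.002,0,0,-0.063,1,0.18,-0.077,0.002,0,0,-0.062,1,0.188,-0.058,0.002,0,0,-0.063,1,0.192,-0.04,0.002,0,0,-0.063,1]
}}

```text
clock: 0.72
ee_pos: [0.423, -0.301, 0.4015]
tcp_rot: [0.887, 0.461, -0.0, -0.0]
contact_force: [-0.4, 0.3, 0.3]
gripper_width: 0.0851
grasp_force: 0.0
```

Request:
{"method": "jog_arm", "body": {
  "increments": [0.195,-0.02,0.002,0,0,-0.063,1,0.196,0,0.002,0,0,-0.062,1,0.167,-0.089,0.017,0,0,-0.063,1,0.175,-0.072,0.016,0,0,-0.064,1,0.181,-0.054,0.017,0,0,-0.063,1]
}}

```text
clock: 1.35
ee_pos: [0.468, -0.0289, 0.3852]
tcp_rot: [0.748, 0.664, -0.0, -0.0]
contact_force: [1.1, -0.2, -0.0]
gripper_width: 0.0853
grasp_force: 0.0
```

Request:
{"method": "jog_arm", "body": {
  "increments": [0.185,-0.036,0.017,0,0,-0.063,1,0.189,-0.018,0.017,0,0,-0.064,1,0.189,0.002,0.016,0,0,-0.063,1,0.188,0.02,0.017,0,0,-0.064,1,0.185,0.039,0.017,0,0,-0.063,1]
}}

```text
clock: 1.98
ee_pos: [0.4482, 0.2538, 0.36]
tcp_rot: [0.561, 0.828, -0.0, 0.0]
contact_force: [1.4, -0.2, 0.6]
gripper_width: 0.0853
grasp_force: 0.0
```

Request:
{"method": "jog_arm", "body": {
  "increments": [0,0,0,0,0,0,1,0,0,0,0,0,0,1]
}}

```text
clock: 2.22
ee_pos: [0.4484, 0.2519, 0.3598]
tcp_rot: [0.562, 0.827, -0.001, -0.0]
contact_force: [-0.1, -0.2, -1.2]
gripper_width: 0.0852
grasp_force: 0.0
```

```bash
cat >> h.py <<'E'
def rects(lo=.02,hi=.045,amin=150):
    s=observe(); im,d=capture("wrist"); P=cloud("wrist",d,s)
    m=((d>0)&(P[...,2]>lo)&(P[...,2]<hi)&(P[...,0]>.3)).astype(np.uint8)
    k,l,st,c=cv2.connectedComponentsWithStats(m)
    for i in range(1,k):
        if st[i,4]<amin: continue
        q=P[l==i]; zt=np.percentile(q[:,2],90); top=q[q[:,2]>zt-.004]
        r=cv2.minAreaRect((top[:,:2]*1000).astype(np.float32))
        print(c[i].round().tolist(),st[i,4],"ztop %.4f"%zt,"rect",np.round(r[0],1),np.round(r[1],1),round(r[2],1))
    return s,im,d
E
python3 - <<'E'
from h import *
s,im,d=rects(); cv2.imwrite("pics/w1.png",im[:,:,::-1])
Q=down(21.6)
E
```

```text
[335.0, 9.0] 686 ztop 0.0343 rect [396.2 420.2] [37.7 21.8] 23.0
[322.0, 184.0] 1081 ztop 0.0276 rect [448.1 253.9] [25.  45.7] 22.1
[180.0, 212.0] 546 ztop 0.0245 rect [304.7 169.1] [27.5 46. ] 37.1
[425.0, 220.0] 1215 ztop 0.0278 rect [568.6 258.6] [25.9 61.7] 30.3
[594.0, 275.0] 2231 ztop 0.0422 rect [912.9 279.3] [  9.6 297.4] 0.3
[279.0, 304.0] 859 ztop 0.0277 rect [455.2  93.7] [25.7 62.1] 15.1
[374.0, 324.0] 821 ztop 0.0277 rect [577.6 108.4] [60.9 26.5] 68.7
[461.0, 375.0] 357 ztop 0.0427 rect [764.8  49.5] [48.7 17.7] 63.8
```

View pics/w1.png

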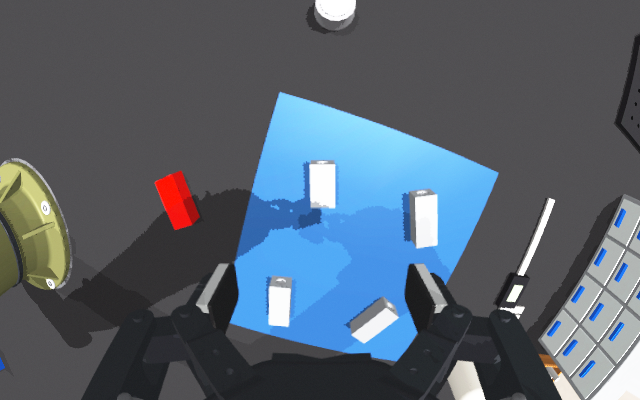

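The wrist view shows the short spacer at (322,184), measured 25 × 45.7 mm at world (0.448, 0.254) with its top at 0.028, all consistent. Descending to grasp it.

Run:
```python
from h import *
Q=down(22.1)
st=plan([(tcp([.448,.2535,.024],Q),Q,4,1)])
Qc=down(-9.7)
print("lift"); st=plan([(tcp([.448,.2535,.14],Q),Q,2,-1),(tcp([.52,-.04,.15],Qc),Qc,5,-1),(tcp([.496,-.325,.12],Qc),Qc,5,-1),(tcp([.496,-.325,.03],Qc),Qc,2,-1)],st)
```

```text
0.002, 0, 0.151, -0, 0, -0.002, 1, 0.002, 0.001, 0.151, -0, 0, -0.001, 1, 0.002, -0, 0.15, -0, 0, -0.002, 1, 0.003, 0, 0.151, -0.001, 0.001, -0.002, 1
lift
-0, 0, -0.193, 0, -0, 0, -1, -0, 0.001, -0.194, 0, -0, 0, -1, -0.199, -0.029, -0.007, 0, -0, 0.071, -1, -0.202, -0.007, -0.006, 0, -0, 0.07, -1, -0.201, 0.015, -0.007, 0, -0, 0.071, -1
-0.198, 0.037, -0.007, 0, -0, 0.071, -1, -0.192, 0.06, -0.007, 0, -0.001, 0.071, -1, -0.19, 0.016, 0.02, 0, 0, -0, -1, -0.19, 0.017, 0.02, 0, 0, -0, -1, -0.19, 0.016, 0.021, 0, 0, -0, -1
-0.19, 0.016, 0.02, 0, 0, -0, -1, -0.19, 0.016, 0.02, 0, 0, -0, -1, 0, 0, 0.15, 0, 0, -0, -1, 0, 0, 0.15, 0, 0, -0, -1
```

Request:
{"method": "jog_arm", "body": {
  "increments": [0.002,0,0.151,0,0,-0.002,1,0.002,0,0.151,0,0,-0.002,1,0.002,0,0.15,0,0,-0.002,1,0.003,0,0.151,0,0,-0.002,1,0,0,0,0,0,0,-1],
  "newtons": 40
}}

```text
clock: 2.9
ee_pos: [0.4471, 0.2527, 0.1773]
tcp_rot: [0.558, 0.83, -0.003, -0.001]
contact_force: [-0.1, -0.2, 1.1]
gripper_width: 0.0699
grasp_force: 0.0
```

Request:
{"method": "jog_arm", "body": {
  "increments": [0,0,0,0,0,0,-1,0,0,0,0,0,0,-1,0,0,0,0,0,0,-1,0,0,0,0,0,0,-1]
}}

```text
clock: 3.4
ee_pos: [0.4481, 0.2549, 0.1813]
tcp_rot: [0.557, 0.83, 0.001, 0.001]
contact_force: [-0.4, -0.8, 7.3]
gripper_width: 0.0245
grasp_force: 39.4
```

Request:
{"method": "jog_arm", "body": {
  "increments": [0,0,-0.193,0,0,0,-1,0,0,-0.194,0,0,0,-1,-0.199,-0.029,-0.007,0,0,0.071,-1,-0.202,-0.007,-0.006,0,0,0.07,-1,-0.201,0.015,-0.007,0,0,0.071,-1]
}}

```text
clock: 4.03
ee_pos: [0.4914, 0.0769, 0.303]
tcp_rot: [0.688, 0.726, 0.001, 0.001]
contact_force: [0.3, 0.6, -0.6]
gripper_width: 0.0241
grasp_force: 40.1
```

Request:
{"method": "jog_arm", "body": {
  "increments": [-0.198,0.037,-0.007,0,0,0.071,-1,-0.192,0.06,-0.007,0,0,0.071,-1,-0.19,0.016,0.02,0,0,0,-1,-0.19,0.016,0.02,0,0,0,-1,-0.19,0.016,0.021,0,0,0,-1]
}}

```text
clock: 4.65
ee_pos: [0.5059, -0.2114, 0.2886]
tcp_rot: [0.764, 0.646, 0.0, 0.001]
contact_force: [0.5, -0.1, -1.3]
gripper_width: 0.0239
grasp_force: 40.1
```

Request:
{"method": "jog_arm", "body": {
  "increments": [-0.19,0.016,0.02,0,0,0,-1,-0.19,0.016,0.02,0,0,0,-1,0,0,0,0,0,0,-1,0,0,0,0,0,0,-1]
}}

```text
clock: 5.15
ee_pos: [0.4967, -0.3232, 0.2761]
tcp_rot: [0.764, 0.646, 0.0, 0.0]
contact_force: [1.1, 0.4, -0.7]
gripper_width: 0.0239
grasp_force: 40.1
```

Run:
```python
from h import *
s=show(); im,d=capture("wrist"); P=cloud("wrist",d,s)
cv2.imwrite("pics/w2.png",im[:,:,::-1])
hsv=cv2.cvtColor(im,cv2.COLOR_RGB2HSV)
g=(d>0)&(hsv[...,0]>45)&(hsv[...,0]<85)&(hsv[...,1]>120)
m=g&(P[...,2]>.04)&(P[...,2]<.055)
r=cv2.minAreaRect((P[m][:,:2]*1000).astype(np.float32)); print(r, m.sum())
f=g&(P[...,2]<.01); print("floor",np.median(P[f],axis=0),f.sum())
```

```text
t 5.15 tcp [ 0.4967 -0.3232  0.2761] gp [ 0.4969 -0.3231  0.1211] z [ 0.001  0.    -1.   ] y [ 0.986 -0.166  0.001] q [ 0.88  0.63 -0.56  1.75  0.42  0.88 -0.03] F [ 1.1  0.4 -0.7] w 0.0239 40.1
((501.7403259277344, -321.8031005859375), (143.51742553710938, 131.48410034179688), 79.86614990234375) 3461
floor [ 0.55741625 -0.3216951   0.00285281] 35741
```

View pics/w2.png

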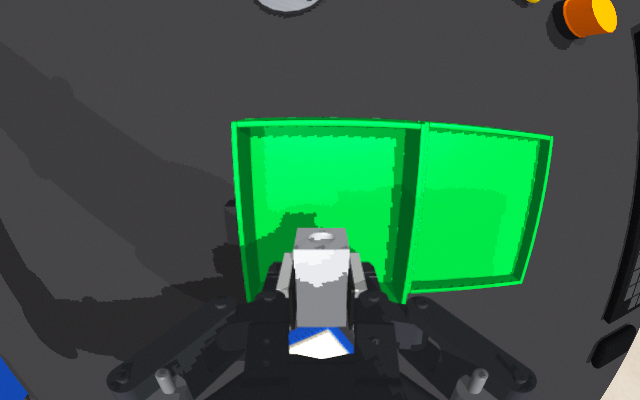

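The wrist view shows the short spacer held at (320,270) above the deep half of the case, which is centred near (0.50, -0.322). I'll lower it, release, lift, and plan the next approach. The far-right spacer (0.578, 0.108) is the full-length one to gauge.

Request:
{"method": "jog_arm", "body": {
  "increments": [0,0,0.1,0,0,0,-1,0,0,0.1,0,0,0,-1,0,0,0.1,0,0,0,-1,0,0,0,0,0,0,-1,0,0,0,0,0,0,0.2]
}}

```text
clock: 5.82
ee_pos: [0.4976, -0.3226, 0.1867]
tcp_rot: [0.763, 0.646, 0.0, 0.0]
contact_force: [-0.1, 0.4, -0.3]
gripper_width: 0.0412
grasp_force: 0.0
```

Request:
{"method": "jog_arm", "body": {
  "increments": [0,0,0,0,0,0,0.2,0,0,0,0,0,0,0.2,0,0,-0.1,0,0,0,0.2,0,0,-0.2,0,0,0,0.2,0,0,-0.2,0,0,0,0.2]
}}

```text
clock: 6.45
ee_pos: [0.4965, -0.3234, 0.3372]
tcp_rot: [0.763, 0.646, 0.0, -0.0]
contact_force: [0.4, -0.9, -0.6]
gripper_width: 0.0515
grasp_force: 0.0
```

Run:
```python
from h import *
s=show(); im,d=capture("wrist"); P=cloud("wrist",d,s)
m=(d>0)&(P[...,2]>.015)&(P[...,2]<.04)&(im.min(2)>150)&(abs(P[...,0]-.5)<.07)&(abs(P[...,1]+.322)<.08)
print("spacer in case",np.median(P[m],axis=0),m.sum())
u=np.array([np.cos(np.radians(68.7)),np.sin(np.radians(68.7)),0]); e=.008
Q=down(-21.3)*R.from_euler("y",25,degrees=True); a=Q.apply([0,0,1]); print("a",a)
C=np.array([.5778,.1084,.0155])-e*u; T=C-.175*a
st=plan([(T-.12*a+[0,0,.03],Q,9,1)]); print("T",T); plan([(T,Q,3,1)],st)
```

```text
t 6.45 tcp [ 0.4965 -0.3234  0.3372] gp [ 0.4965 -0.3234  0.1822] z [-0.     0.001 -1.   ] y [ 0.986 -0.166 -0.   ] q [ 0.91  0.57 -0.6   1.68  0.37  1.01  0.02] F [ 0.4 -0.9 -0.6] w 0.0515 0.0
spacer in case [ 0.49684447 -0.32082463  0.02775133] 1265
a [ 0.1535166   0.39374973 -0.90630779]
0.115, -0.008, 0.012, -0.002, 0.031, 0.014, 1, 0.113, -0.01, 0.017, -0.003, 0.031, 0.015, 1, 0.113, -0.013, 0.022, -0.002, 0.031, 0.014, 1, 0.11, -0.015, 0.028, -0.003, 0.031, 0.015, 1, 0.109, -0.019, 0.034, -0.002, 0.031, 0.014, 1
0.107, -0.02, 0.038, -0.003, 0.031, 0.015, 1, 0.104, -0.024, 0.044, -0.002, 0.031, 0.014, 1, 0.102, -0.026, 0.048, -0.003, 0.031, 0.015, 1, 0.098, -0.028, 0.053, -0.002, 0.03, 0.014, 1
T [0.54802858 0.03204027 0.17410386]
-0.014, -0, 0.164, 0, 0, 0, 1, -0.014, -0, 0.163, 0, 0, 0, 1, -0.014, -0, 0.164, 0, 0, 0, 1
```

The short spacer is lying in the case, top at 0.028. Moving to the tilted approach above the full-length spacer.

Request:
{"method": "jog_arm", "body": {
  "increments": [0.115,-0.008,0.012,-0.002,0.031,0.014,1,0.113,-0.01,0.017,-0.003,0.031,0.015,1,0.113,-0.013,0.022,-0.002,0.031,0.014,1,0.11,-0.015,0.028,-0.003,0.031,0.015,1,0.109,-0.019,0.034,-0.002,0.031,0.014,1]
}}

```text
clock: 7.12
ee_pos: [0.5138, -0.1512, 0.3182]
tcp_rot: [0.793, 0.597, 0.099, -0.071]
contact_force: [-0.9, -0.1, 0.4]
gripper_width: 0.0856
grasp_force: 0.0
```

Request:
{"method": "jog_arm", "body": {
  "increments": [0.107,-0.02,0.038,-0.003,0.031,0.015,1,0.104,-0.024,0.044,-0.002,0.031,0.014,1,0.102,-0.026,0.048,-0.003,0.031,0.015,1,0.098,-0.028,0.053,-0.002,0.03,0.014,1,0,0,0,0,0,0,1]
}}

```text
clock: 7.75
ee_pos: [0.5272, -0.0128, 0.3044]
tcp_rot: [0.805, 0.551, 0.176, -0.127]
contact_force: [-0.5, -0.8, -1.4]
gripper_width: 0.0856
grasp_force: 0.0
```

Run:
```python
from h import *
show(); s,im,d=rects(); cv2.imwrite("pics/w3.png",im[:,:,::-1])
```

```text
t 7.75 tcp [ 0.5272 -0.0128  0.3044] gp [0.5495 0.0491 0.1641] z [ 0.144  0.4   -0.905] y [ 0.933 -0.36  -0.011] q [ 0.65  0.56 -0.8   1.96 -0.03  0.6  -0.38] F [-0.5 -0.8 -1.4] w 0.0856 0.0
[540.0, 47.0] 1714 ztop 0.0423 rect [947.6 165.6] [ 94.7 197.1] 45.4
[118.0, 31.0] 412 ztop 0.0336 rect [393.6 428.1] [36.9 35. ] 86.2
[270.0, 69.0] 1206 ztop 0.0275 rect [569.  258.5] [26.4 62. ] 29.5
[605.0, 162.0] 3036 ztop 0.0420 rect [969.9  30.9] [100. 104.] 89.7
[514.0, 188.0] 593 ztop 0.0428 rect [765.9  44.1] [51.2 21.7] 83.5
[329.0, 194.0] 1684 ztop 0.0276 rect [578.3 108.7] [60.6 23.6] 68.8
[630.0, 197.0] 156 ztop 0.0432 rect [968.5 -44.8] [ 6.8 37.7] 89.8
[93.0, 234.0] 442 ztop 0.0243 rect [305.  168.3] [26.3 45.9] 38.9
[212.0, 248.0] 1221 ztop 0.0275 rect [455.7  94.3] [26.1 60.6] 16.3
[631.0, 332.0] 1715 ztop 0.0231 rect [ 931.7 -267.3] [220.4  60.4] 86.4
[554.0, 356.0] 431 ztop 0.0429 rect [ 757.5 -165.5] [36.8 17.2] 44.6
[178.0, 388.0] 500 ztop 0.0243 rect [351.8 -27.9] [30.9 26.6] 83.2
```

View pics/w3.png

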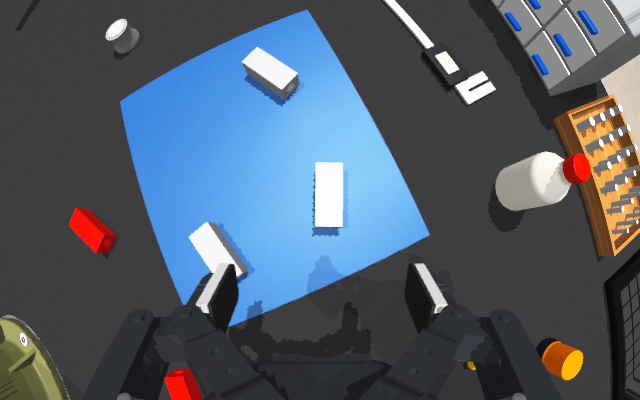

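The target spacer is at (329,194): 60.6 × 23.6 mm at (0.578, 0.1085), axis 68.8°. The plan matches. Re-plan from the measured pose and descend.

Run:
```python
from h import *
u=np.array([np.cos(np.radians(68.8)),np.sin(np.radians(68.8)),0])
Q=down(-21.2)*R.from_euler("y",25,degrees=True); a=Q.apply([0,0,1])
T=np.array([.5781,.1085,.0155])-.008*u-.175*a
plan([(T-.05*a,Q,2,1),(T,Q,2,1)])
```

```text
-0.015, 0.006, 0.149, -0.003, -0, -0.001, 1, -0.014, 0.005, 0.149, -0.003, -0, -0.002, 1, -0, 0, 0.084, -0, -0, 0, 1, -0.001, 0, 0.083, -0, -0, 0, 1
```

Request:
{"method": "jog_arm", "body": {
  "increments": [-0.015,0.006,0.149,-0.003,0,-0.001,1,-0.014,0.005,0.149,-0.003,0,-0.002,1,0,0,0.084,0,0,0,1,-0.001,0,0.083,0,0,0,1,0,0,0,0,0,0,-1],
  "newtons": 60
}}

```text
clock: 8.43
ee_pos: [0.5484, 0.0308, 0.1727]
tcp_rot: [0.806, 0.551, 0.178, -0.123]
contact_force: [0.4, 0.4, 0.4]
gripper_width: 0.0696
grasp_force: 0.0
```

Request:
{"method": "jog_arm", "body": {
  "increments": [0,0,0,0,0,0,-1,0,0,0,0,0,0,-1,0,0,0,0,0,0,-1,0,0,0,0,0,0,-1]
}}

```text
clock: 8.93
ee_pos: [0.5488, 0.0305, 0.175]
tcp_rot: [0.806, 0.551, 0.18, -0.121]
contact_force: [-2.5, -3.2, 6.5]
gripper_width: 0.0233
grasp_force: 59.1
```

Run:
```python
from h import *
s=show()
Q0=R.from_quat(s["tcp_rot"])
# raise, then rotate about tool y by -90 so that +u end points down, while moving near the gauge, high
Q=down(-21.2)*R.from_euler("y",-65,degrees=True); a=Q.apply([0,0,1]); print("a",a)
C=np.array([.52,-.1,.20])
st=plan([(np.array(s["ee_pos"])+[0,0,.12],Q0,3,-1),(C-.175*a,Q,10,-1)])
```

```text
t 8.925 tcp [0.5488 0.0305 0.175 ] gp [0.5729 0.0915 0.0345] z [ 0.156  0.394 -0.906] y [ 0.931 -0.364  0.002] q [ 0.44  0.76 -0.64  2.03  0.07  0.28 -0.45] F [-2.5 -3.2  6.5] w 0.0233 59.1
a [-0.32774316 -0.84497232 -0.42261826]
0.056, 0, -0.121, 0, 0, 0, -1, 0.057, 0, -0.121, 0, 0, 0, -1, 0.056, 0.001, -0.12, 0, 0, 0, -1, 0.005, 0.007, 0.01, 0, -0.1, -0, -1, 0.007, 0.006, 0.009, 0, -0.1, -0, -1
0.008, 0.007, 0.008, 0, -0.1, -0.001, -1, 0.009, 0.007, 0.007, 0, -0.1, 0, -1, 0.01, 0.007, 0.005, 0, -0.1, -0, -1, 0.011, 0.006, 0.004, 0, -0.1, -0, -1, 0.011, 0.007, 0.002, 0, -0.1, -0.001, -1
0.011, 0.007, -0, 0, -0.1, 0, -1, 0.011, 0.006, -0.002, 0.001, -0.1, -0, -1, 0.011, 0.007, -0.003, -0, -0.1, -0, -1
```

Request:
{"method": "jog_arm", "body": {
  "increments": [0.056,0,-0.121,0,0,0,-1,0.057,0,-0.121,0,0,0,-1,0.056,0.001,-0.12,0,0,0,-1,0.005,0.007,0.01,0,-0.1,0,-1,0.007,0.006,0.009,0,-0.1,0,-1]
}}

```text
clock: 9.55
ee_pos: [0.5544, 0.0329, 0.2911]
tcp_rot: [0.825, 0.562, 0.05, -0.032]
contact_force: [-0.5, 0.7, -2.4]
gripper_width: 0.0232
grasp_force: 59.3
```

Request:
{"method": "jog_arm", "body": {
  "increments": [0.008,0.007,0.008,0,-0.1,-0.001,-1,0.009,0.007,0.007,0,-0.1,0,-1,0.01,0.007,0.005,0,-0.1,0,-1,0.011,0.006,0.004,0,-0.1,0,-1,0.011,0.007,0.002,0,-0.1,-0.001,-1]
}}

```text
clock: 10.18
ee_pos: [0.5688, 0.0435, 0.2797]
tcp_rot: [0.779, 0.534, -0.27, 0.185]
contact_force: [0.0, -0.6, -1.8]
gripper_width: 0.0233
grasp_force: 59.3
```

```bash
python3 -c "
from h import *
show()"
```

```text
t 10.175 tcp [0.5688 0.0435 0.2797] gp [ 0.5343 -0.0459  0.1579] z [-0.222 -0.577 -0.786] y [ 0.933 -0.36   0.   ] q [-0.2   0.67 -0.13  1.69  0.6   1.31 -1.01] F [ 0.  -0.6 -1.8] w 0.0233 59.3
```

Request:
{"method": "jog_arm", "body": {
  "increments": [0.011,0.007,0,0,-0.1,0,-1,0.011,0.006,-0.002,0.001,-0.1,0,-1,0.011,0.007,-0.003,0,-0.1,0,-1,0,0,0,0,0,0,-1,0,0,0,0,0,0,-1]
}}

```text
clock: 10.8
ee_pos: [0.5772, 0.0483, 0.2729]
tcp_rot: [0.697, 0.477, -0.442, 0.302]
contact_force: [0.2, 0.4, -1.0]
gripper_width: 0.0238
grasp_force: 59.4
```

Run:
```python
from h import *
s=show(); im,d=capture("wrist"); np.savez("pics/w4.npz",im=im,d=d); cv2.imwrite("pics/w4.png",im[:,:,::-1])
P=cloud("wrist",d,s); Q=R.from_quat(s["tcp_rot"]); L=Q.inv().apply((P-np.array(s["ee_pos"])).reshape(-1,3)).reshape(P.shape)
# held spacer, in tool frame
m=(d>0)&(abs(L[...,1])<.016)&(L[...,2]>.10)&(L[...,2]<.2)&(abs(L[...,0])<.06)
print("held",m.sum(),"tool-frame pct",np.percentile(L[m],[1,50,99],axis=0).round(4).tolist())
# pin brass tip / gauge
g=(d>0)&(abs(P[...,0]-.504)<.03)&(abs(P[...,1]+.132)<.03)&(P[...,2]<.06)
if g.sum():
    q=P[g]; print("gauge n",g.sum(),"zmax",q[:,2].max()); t=q[(q[:,2]>.02)]; print("pin",t.mean(0),len(t))
im2,d2=capture("side"); np.savez("pics/s4.npz",im=im2,d=d2)
```

```text
t 10.8 tcp [0.5772 0.0483 0.2729] gp [ 0.5263 -0.0824  0.2068] z [-0.328 -0.843 -0.427] y [ 0.932 -0.362 -0.002] q [-0.34  0.81 -0.01  1.62  0.75  1.64 -1.06] F [ 0.2  0.4 -1. ] w 0.0238 59.4
held 8738 tool-frame pct [[-0.0117, -0.0156, 0.1006], [0.0128, -0.0001, 0.1625], [0.0411, 0.0156, 0.1805]]
gauge n 2881 zmax 0.03562960884211536
pin [ 0.50533416 -0.12989047  0.02860051] 190
```

View pics/w4.png

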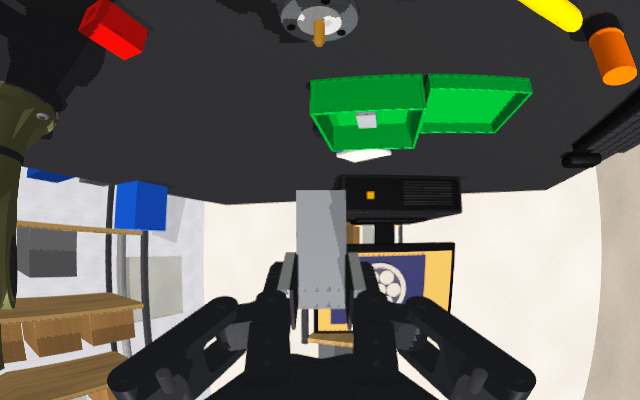

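The wrist view shows the spacer held upright in the fingers. Its lower (test) end is at (320,190), the gauge pin at (319,35), and the short spacer lies in the case at (366,120). Next I work out where the lower face sits relative to the pin.

```bash
cat >> h.py <<'E'
def held(s,d,im=None):
    P=cloud("wrist",d,s); Q=R.from_quat(s["tcp_rot"]); L=Q.inv().apply((P-np.array(s["ee_pos"])).reshape(-1,3)).reshape(P.shape)
    c,sn=np.cos(np.radians(25)),np.sin(np.radians(25)); w=np.array([c,0,sn]); n=np.array([sn,0,-c])
    v,u=np.mgrid[0:400,0:640]
    m=(d>0)&(u>298)&(u<344)&(v>185)&(v<280)&(L[...,2]<.3)
    q=L[m]; S=q@w; t=q@n; t0=np.median(t[(S>np.percentile(S,30))]); f=abs(t-t0)<.004
    A=np.c_[S[f],np.ones(f.sum())]; k=np.linalg.lstsq(A,t[f],rcond=None)[0]
    send=np.percentile(S[f],99.5); ty=(np.percentile(q[f][:,1],1)+np.percentile(q[f][:,1],99))/2
    print("n",f.sum(),"t0",t0,"tilt deg",np.degrees(np.arctan(k[0])),"s range",S[f].min(),send,"y",np.percentile(q[f][:,1],[1,99]))
    e=w*send+n*((k[0]*send+k[1])-.0125)+np.array([0,ty,0])
    print("end in tool",e.round(4),"world",(Q.apply(e)+s["ee_pos"]).round(4),"axis world",Q.apply(w-0*n).round(3),"axis(meas)",Q.apply(w+k[0]*n).round(3))
    return e
E
python3 - <<'E'
from h import *
s=show(); z=np.load("pics/w4.npz"); held(s,z["d"])
P=cloud("wrist",z["d"],s); d=z["d"]
g=(d>0)&(abs(P[...,0]-.505)<.04)&(abs(P[...,1]+.131)<.04)
for lo,hi in((.014,.02),(.02,.026),(.026,.032),(.032,.037)):
    q=P[g&(P[...,2]>lo)&(P[...,2]<hi)]; print(lo,len(q),q.min(0).round(4),q.max(0).round(4),np.median(q,axis=0).round(4))
for n in("top0","side0"):
    zz=np.load(f"pics/{n}.npz"); P=cloud(n[:-1],zz["d"]); g=(abs(P[...,0]-.505)<.045)&(abs(P[...,1]+.131)<.045)&(P[...,2]>.004)&(P[...,2]<.04)&(zz["d"]>0); q=P[g]; 
    print(n,cv2.minEnclosingCircle((q[:,:2]*1000).astype(np.float32)), q[q[:,2]>.025].mean(0).round(4))
E
```

```text
t 10.9 tcp [0.5772 0.0479 0.2735] gp [ 0.5263 -0.0828  0.2074] z [-0.328 -0.843 -0.426] y [ 0.932 -0.363 -0.001] q [-0.34  0.81 -0.01  1.62  0.75  1.64 -1.06] F [ 0.1 -0.   0.2] w 0.0231 59.4
n 4032 t0 -0.14614168633215835 tilt deg 0.03967507257353959 s range 0.069287364846468 0.11405697280275995 y [-0.01159861  0.01033346]
end in tool [ 0.0363 -0.0006  0.192 ] world [ 0.5192 -0.0993  0.1588] axis world [ 0.001  0.004 -1.   ] axis(meas) [ 0.001  0.005 -1.   ]
0.014 61 [ 0.5011 -0.133   0.014 ] [ 0.5088 -0.1279  0.0199] [ 0.5057 -0.1294  0.017 ]
0.02 60 [ 0.5011 -0.1339  0.0201] [ 0.5089 -0.1271  0.0258] [ 0.5057 -0.1295  0.0229]
0.026 64 [ 0.5012 -0.1335  0.026 ] [ 0.509  -0.1275  0.0317] [ 0.5056 -0.1294  0.0289]
0.032 72 [ 0.5004 -0.1357  0.032 ] [ 0.5087 -0.128   0.0363] [ 0.5048 -0.1313  0.0341]
top0 ((506.56561279296875, -128.59506225585938), 59.18791961669922) [ 0.5055 -0.1325  0.0352]
side0 ((504.13165283203125, -129.8226776123047), 53.91999435424805) [ 0.5015 -0.1305  0.0324]
```

Run:
```python
from h import *
s=observe(); p=np.array(s["ee_pos"]); w=R.from_rotvec([0,0,0])
Q=R.from_quat(s["tcp_rot"])
plan([(p+[-.0142,-.0325,-.05],Q,2,-1),(p+[-.0142,-.0325,-.110],Q,3,-1)])
```

```text
0.05, -0.002, 0.089, 0, 0, 0, -1, 0.05, -0.003, 0.089, 0, 0, 0, -1, 0.06, 0, 0.028, 0, 0, 0, -1, 0.061, 0, 0.029, 0, 0, 0, -1, 0.06, 0, 0.028, 0, 0, 0, -1
```

Request:
{"method": "jog_arm", "body": {
  "increments": [0.05,-0.002,0.089,0,0,0,-1,0.05,-0.003,0.089,0,0,0,-1,0.06,0,0.028,0,0,0,-1,0.061,0,0.029,0,0,0,-1,0.06,0,0.028,0,0,0,-1]
}}

```text
clock: 11.52
ee_pos: [0.5631, 0.0166, 0.1617]
tcp_rot: [0.696, 0.477, -0.443, 0.303]
contact_force: [-0.3, -0.3, 0.3]
gripper_width: 0.0233
grasp_force: 59.4
```

Request:
{"method": "jog_arm", "body": {
  "increments": [0,0,0,0,0,0,-1,0,0,0,0,0,0,-1]
}}

```text
clock: 11.78
ee_pos: [0.5629, 0.0161, 0.163]
tcp_rot: [0.696, 0.477, -0.443, 0.303]
contact_force: [-0.5, 0.6, 0.4]
gripper_width: 0.0234
grasp_force: 59.4
```

Run:
```python
from h import *
s=show(); im,d=capture("wrist"); cv2.imwrite("pics/w5.png",im[:,:,::-1]); np.savez("pics/w5.npz",im=im,d=d); e=held(s,d)
P=cloud("wrist",d,s)
g=(d>0)&(abs(P[...,0]-.505)<.04)&(abs(P[...,1]+.131)<.04)
for lo,hi in((.016,.022),(.022,.028),(.028,.033),(.033,.037)):
    q=P[g&(P[...,2]>lo)&(P[...,2]<hi)]
    if len(q): print(lo,len(q),q.min(0).round(4),q.max(0).round(4),np.median(q,axis=0).round(4))
```

```text
t 11.775 tcp [0.5629 0.0161 0.163 ] gp [ 0.5121 -0.1148  0.0974] z [-0.328 -0.845 -0.423] y [ 0.933 -0.361 -0.002] q [-0.31  0.95  0.    1.71  0.79  1.46 -1.2 ] F [-0.5  0.6  0.4] w 0.0234 59.4
n 4026 t0 -0.14617297086201178 tilt deg -0.15499499417583085 s range 0.06927523636364678 0.11407346702680056 y [-0.01159925  0.01035034]
end in tool [ 0.0363 -0.0006  0.192 ] world [ 0.5048 -0.1316  0.0489] axis world [-0.001  0.001 -1.   ] axis(meas) [-0.002 -0.001 -1.   ]
0.016 166 [ 0.5002 -0.1338  0.016 ] [ 0.5089 -0.1269  0.022 ] [ 0.5057 -0.1288  0.019 ]
0.022 165 [ 0.5006 -0.1336  0.0221] [ 0.5089 -0.1268  0.028 ] [ 0.5055 -0.1291  0.025 ]
0.028 149 [ 0.4999 -0.134   0.028 ] [ 0.5088 -0.1269  0.033 ] [ 0.5057 -0.129   0.0308]
0.033 56 [ 0.5011 -0.1348  0.0331] [ 0.5077 -0.1286  0.0352] [ 0.5043 -0.1308  0.034 ]
```

View pics/w5.png

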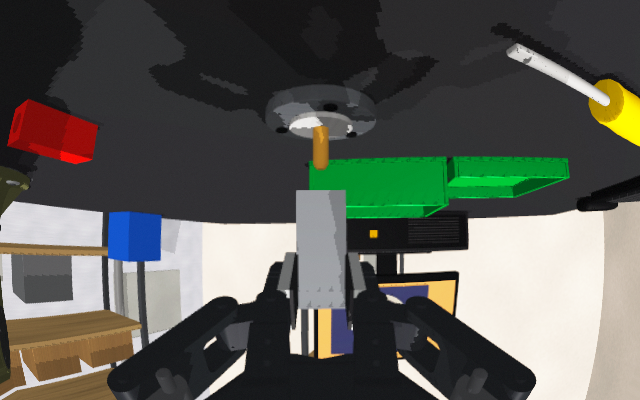

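The view shows the pin (320,145) directly in line with the spacer end (320,190). The measured end is (0.5048, -0.1316) against the pin at about (0.505, -0.1315), so the spacer is aligned. Lowering in small steps and reading the force.

Request:
{"method": "jog_arm", "body": {
  "increments": [0.03,0,0.014,0,0,0,-1,0.015,0,0.007,0,0,0,-1,0.006,0,0.003,0,0,0,-1,0,0,0,0,0,0,-1]
}}

```text
clock: 12.32
ee_pos: [0.5626, 0.0158, 0.1458]
tcp_rot: [0.696, 0.477, -0.444, 0.303]
contact_force: [-0.6, -1.3, -0.6]
gripper_width: 0.0232
grasp_force: 59.4
```

Request:
{"method": "jog_arm", "body": {
  "increments": [0.006,0,0.003,0,0,0,-1,0.005,0,0.002,0,0,0,-1,0.005,0,0.002,0,0,0,-1,0,0,0,0,0,0,-1]
}}

```text
clock: 12.82
ee_pos: [0.5626, 0.0159, 0.1405]
tcp_rot: [0.696, 0.477, -0.444, 0.303]
contact_force: [-0.2, 0.2, 0.1]
gripper_width: 0.0236
grasp_force: 59.4
```

Request:
{"method": "jog_arm", "body": {
  "increments": [0.006,0,0.003,0,0,0,-1,0.006,0,0.003,0,0,0,-1,0,0,0,0,0,0,-1]
}}

```text
clock: 13.2
ee_pos: [0.5626, 0.0158, 0.1364]
tcp_rot: [0.696, 0.477, -0.444, 0.303]
contact_force: [-0.7, -0.0, -1.1]
gripper_width: 0.0238
grasp_force: 59.4
```

Request:
{"method": "jog_arm", "body": {
  "increments": [0.006,0,0.003,0,0,0,-1,0.006,0,0.003,0,0,0,-1,0,0,0,0,0,0,-1]
}}

```text
clock: 13.58
ee_pos: [0.5625, 0.0157, 0.1324]
tcp_rot: [0.696, 0.477, -0.444, 0.303]
contact_force: [-0.4, -0.1, -0.7]
gripper_width: 0.0232
grasp_force: 59.4
```

Run:
```python
from h import *
s=show(); im,d=capture("wrist"); held(s,d)
```

```text
t 13.575 tcp [0.5625 0.0157 0.1324] gp [ 0.5116 -0.1152  0.0668] z [-0.328 -0.844 -0.423] y [ 0.932 -0.361 -0.002] q [-0.31  1.    0.    1.71  0.79  1.43 -1.23] F [-0.4 -0.1 -0.7] w 0.0232 59.4
n 4028 t0 -0.14620855414479078 tilt deg -0.06393889462401035 s range 0.06926426886629435 0.1140959031337979 y [-0.01160107  0.01033189]
end in tool [ 0.0363 -0.0006  0.192 ] world [ 0.5044 -0.1318  0.0182] axis world [-0.002  0.001 -1.   ] axis(meas) [-0.002  0.    -1.   ]
```

The lower face is at z = 0.018, well past the 0.028 where a recess would stop. There is no force and the spacer hasn't slipped in the grip, so the lower end is the deep bore and the piece must be turned over. I'll lift first, and fit a rough arm model to pick a reachable flipped pose.

Request:
{"method": "jog_arm", "body": {
  "increments": [-0.06,0,-0.028,0,0,0,-1,-0.12,0,-0.056,0,0,0,-1,-0.15,0,-0.07,0,0,0,-1,-0.15,0,-0.07,0,0,0,-1,-0.15,0,-0.07,0,0,0,-1]
}}

```text
clock: 14.25
ee_pos: [0.5623, 0.0152, 0.3444]
tcp_rot: [0.696, 0.477, -0.443, 0.303]
contact_force: [1.1, 0.3, -0.5]
gripper_width: 0.0234
grasp_force: 59.4
```

```bash
cat > kin.py <<'E'
from h import *
from scipy.optimize import least_squares
s=show()
D=[([1.214,.508,-.238,1.501,.126,1.149,-.155],[.278,-.559,.404],[.446,-.894,0],[0,0,-1]),
([.88,.63,-.56,1.75,.42,.88,-.03],[.4967,-.3232,.2761],[.986,-.166,.001],[.001,0,-1]),
([.91,.57,-.6,1.68,.37,1.01,.02],[.4965,-.3234,.3372],[.986,-.166,0],[0,.001,-1]),
([.65,.56,-.8,1.96,-.03,.6,-.38],[.5272,-.0128,.3044],[.933,-.36,-.011],[.144,.4,-.905]),
([.44,.76,-.64,2.03,.07,.28,-.45],[.5488,.0305,.175],[.931,-.364,.002],[.156,.394,-.906]),
([-.2,.67,-.13,1.69,.6,1.31,-1.01],[.5688,.0435,.2797],[.933,-.36,0],[-.222,-.577,-.786]),
([-.34,.81,-.01,1.62,.75,1.64,-1.06],[.5772,.0483,.2729],[.932,-.362,-.002],[-.328,-.843,-.427]),
([-.31,1.,0,1.71,.79,1.43,-1.23],[.5625,.0157,.1324],[.932,-.361,-.002],[-.328,-.844,-.423]),
(list(s["joint_pos"]),list(s["ee_pos"]),*R.from_quat(s["tcp_rot"]).as_matrix().T[1:])]
def fk(q,x,sg):
    h,L1,a,L2,b,c,L3,c1,c7,a0=x; p=np.zeros(3); M=R.identity()
    M=R.from_euler("z",sg[0]*q[0]+c1); p=M.apply([a0,0,h])
    M=M*R.from_euler("y",q[1])*R.from_euler("z",sg[1]*q[2]); p=p+M.apply([a,0,L1])
    M=M*R.from_euler("y",q[3]); p=p+M.apply([b,0,0]); M=M*R.from_euler("z",sg[2]*q[4]); p=p+M.apply([0,0,L2])
    M=M*R.from_euler("y",q[5]); p=p+M.apply([c,0,0]); M=M*R.from_euler("z",sg[3]*q[6]+c7); p=p+M.apply([0,0,L3]); return p,M
best=None
import itertools
for sg in itertools.product([1,-1],repeat=4):
  for c1 in(-2.3,0,2):
   for c7 in(0,3):
    def res(x):
        o=[]
        for q,P,y,z in D:
            p,M=fk(q,x,sg); m=M.as_matrix(); o+=[*(p-P),*(.3*(m[:,1]-y)),*(.3*(m[:,2]-z))]
        return o
    r=least_squares(res,[.35,.4,0,.4,0,0,.15,c1,c7,0],max_nfev=60)
    if best is None or r.cost<best[0]: best=(r.cost,r.x,sg)
print("rms",np.sqrt(2*best[0]/(9*len(D))),best[1].round(3),best[2]); np.savez("kin.npz",x=best[1],sg=best[2])
E
timeout 400 python3 kin.py
```

```text
t 14.25 tcp [0.5623 0.0152 0.3444] gp [ 0.5114 -0.1156  0.2787] z [-0.328 -0.844 -0.424] y [ 0.932 -0.362 -0.001] q [-0.31  0.7   0.01  1.64  0.79  1.68 -0.97] F [ 1.1  0.3 -0.5] w 0.0234 59.4
rms 0.002541536817684692 [ 0.213  0.621 -0.063  0.409  0.008 -0.01   0.206 -0.015  1.56   0.008] (-1, -1, -1, -1)
```

```bash
cat > ik.py <<'E'
from h import *
from scipy.optimize import least_squares
z=np.load("kin.npz"); x=z["x"]; sg=z["sg"]
def fk(q):
    h,L1,a,L2,b,c,L3,c1,c7,a0=x
    M=R.from_euler("z",sg[0]*q[0]+c1); p=M.apply([a0,0,h])
    M=M*R.from_euler("y",q[1])*R.from_euler("z",sg[1]*q[2]); p=p+M.apply([a,0,L1])
    M=M*R.from_euler("y",q[3]); p=p+M.apply([b,0,0]); M=M*R.from_euler("z",sg[2]*q[4]); p=p+M.apply([0,0,L2])
    M=M*R.from_euler("y",q[5]); p=p+M.apply([c,0,0]); M=M*R.from_euler("z",sg[3]*q[6]+c7); return p+M.apply([0,0,L3]),M
lo=np.array([-3.08,-.24,-1.43,0,-1.52,.17,-2.89])+.05; hi=np.array([3.08,2.05,1.35,2.5,4.66,1.96,2.89])-.05
def ik(P,Q,q0,reg=.003):
    def f(q):
        p,M=fk(q); return [*(p-P),*(.3*(Q.inv()*M).as_rotvec()),*(reg*(q-q0))]
    r=least_squares(f,np.clip(q0,lo,hi),bounds=(lo-.01,hi+.01),max_nfev=80); p,M=fk(r.x)
    return r.x,np.linalg.norm(p-P),np.degrees((Q.inv()*M).magnitude())
def Qup(az,el=25):
    A=np.radians(az); E=np.radians(el); a=np.array([np.cos(E)*np.cos(A),np.cos(E)*np.sin(A),np.sin(E)])
    X=(np.array([0,0,1])-np.sin(E)*a)/np.cos(E); return R.from_matrix(np.stack([X,np.cross(a,X),a],1))
E
python3 - <<'E'
from ik import *
s=observe(); q0=np.array(s["joint_pos"])
for az in(-135,-111,-90,-60,-30,0):
  for C in([.5,-.13,.3],[.55,-.15,.35],[.6,-.1,.35],[.6,.05,.35]):
    Q=Qup(az); T=np.array(C)-.175*Q.apply([0,0,1])
    best=min((ik(T,Q,q,.003) for q in(q0,q0+[0,0,0,0,.8,0,2.9],q0+[0,0,0,0,1.5,0,2.5],q0+[.5,0,0,.2,.5,0,2.9])),key=lambda r:r[1]*100+r[2]+.3*abs(r[0]-q0)[:6].max())
    print(az,C,best[0].round(2),round(best[1],3),round(best[2],1))
E
```

```text
-135 [0.5, -0.13, 0.3] [-0.51  1.32  0.79  1.45  0.73  1.92  2.5 ] 0.0 0.0
-135 [0.55, -0.15, 0.35] [-0.48  1.31  0.89  1.32  0.8   1.92  2.67] 0.0 0.0
-135 [0.6, -0.1, 0.35] [-0.53  1.4   1.07  1.17  0.72  1.92  2.85] 0.007 1.7
-135 [0.6, 0.05, 0.35] [-0.72  1.42  1.12  1.18  0.65  1.92  2.85] 0.041 10.4
-111 [0.5, -0.13, 0.3] [-0.51  1.15  0.36  1.72  1.    1.92  2.02] 0.0 0.0
-111 [0.55, -0.15, 0.35] [-0.48  1.11  0.43  1.62  1.1   1.92  2.18] 0.0 0.0
-111 [0.6, -0.1, 0.35] [-0.56  1.18  0.54  1.45  1.06  1.92  2.36] 0.0 0.0
-111 [0.6, 0.05, 0.35] [-0.81  1.3   0.84  1.28  0.86  1.92  2.64] 0.0 0.0
-90 [0.5, -0.13, 0.3] [-0.51  1.09  0.14  1.99  1.18  1.92  1.67] 0.0 0.0
-90 [0.55, -0.15, 0.35] [-0.47  1.02  0.19  1.91  1.31  1.92  1.84] 0.0 0.0
-90 [0.6, -0.1, 0.35] [-0.54  1.05  0.25  1.75  1.3   1.92  2.  ] 0.0 0.0
-90 [0.6, 0.05, 0.35] [-0.81  1.12  0.43  1.56  1.14  1.92  2.22] 0.0 0.0
-60 [0.5, -0.13, 0.3] [-0.6   1.18  0.19  2.41  1.46  1.81  1.1 ] 0.0 0.0
-60 [0.55, -0.15, 0.35] [-0.49  1.02  0.15  2.34  1.63  1.9   1.32] 0.0 0.0
-60 [0.6, -0.1, 0.35] [-0.52  0.99  0.11  2.18  1.63  1.92  1.52] 0.0 0.0
-60 [0.6, 0.05, 0.35] [-0.78  1.    0.13  1.99  1.46  1.92  1.74] 0.0 0.0
-30 [0.5, -0.13, 0.3] [-0.87  1.86  1.31  2.46  2.11  0.99  0.23] 0.095 12.0
-30 [0.55, -0.15, 0.35] [-0.72  1.56  1.31  2.46  2.32  1.26  0.32] 0.077 8.7
-30 [0.6, -0.1, 0.35] [-0.83  1.5   1.31  2.46  2.39  1.24  0.4 ] 0.033 3.7
-30 [0.6, 0.05, 0.35] [-0.79  1.05  0.23  2.42  1.84  1.92  1.17] 0.0 0.0
0 [0.5, -0.13, 0.3] [-0.18  2.01  1.31  2.46  1.76  1.92 -0.67] 0.104 16.8
0 [0.55, -0.15, 0.35] [ 1.25  1.61 -1.39  2.46  3.91  1.18  2.85] 0.075 8.6
0 [0.6, -0.1, 0.35] [ 0.95  1.5  -1.21  2.46  3.91  1.59  2.85] 0.067 6.5
0 [0.6, 0.05, 0.35] [-0.81  1.61  1.31  2.46  2.37  1.68  0.05] 0.08 7.6
```

Run:
```python
from ik import *
s=observe(); q=np.array(s["joint_pos"]); p0=np.array(s["ee_pos"]); Q0=R.from_quat(s["tcp_rot"])
a=Q0.apply([0,0,1]); az0=np.degrees(np.arctan2(a[1],a[0])); C0=p0+.175*a; C1=np.array([.56,-.12,.37]); az1=-80
base=lambda az,el: Qup(az,el)
N=21; off=base(az0,-25).inv()*Q0; print("roll0",np.degrees(off.as_rotvec()))
w=[]; sgn=-1; qs=[q]
r0=off.as_rotvec()[2]; r0=r0 if r0>0 else r0+2*np.pi
for i in range(1,N+1):
    t=i/N; Qi=base(az0+(az1-az0)*t,-25+50*t)*R.from_euler("z",r0*(1-t)); Ti=C0+(C1-C0)*t-.175*Qi.apply([0,0,1])
    q,e,g=ik(Ti,Qi,q,.003); qs.append(q)
    if i%4==1 or e>.004 or g>1: print(i,q.round(2),round(e,3),round(g,1))
    w.append((Ti,Qi,1,-1))
print("max step rad/s",np.abs(np.diff(qs,axis=0)).max(0).round(3)/.125)
plan(w)
```

```text
roll0 [-1.15654407e-01 -6.98795416e-05  1.79930725e+02]
1 [-0.31  0.71 -0.02  1.64  0.84  1.71 -0.84] 0.0 0.0
5 [-0.31  0.76 -0.13  1.69  0.98  1.82 -0.32] 0.0 0.0
9 [-0.32  0.81 -0.19  1.76  1.1   1.92  0.21] 0.0 0.0
13 [-0.41  0.85 -0.08  1.84  1.2   1.92  0.76] 0.0 0.0
17 [-0.47  0.9   0.03  1.92  1.3   1.92  1.29] 0.0 0.0
21 [-0.52  0.96  0.15  2.    1.4   1.92  1.78] 0.0 0.0
max step rad/s [0.184 0.144 0.264 0.168 0.392 0.232 1.136]
0.013, -0.007, -0.011, -0.013, -0.028, -0.102, -1, 0.012, -0.004, -0.009, -0.009, -0.03, -0.101, -1, 0.012, -0.004, -0.01, -0.005, -0.03, -0.101, -1, 0.013, -0.001, -0.008, -0, -0.031, -0.1, -1, 0.012, -0, -0.008, 0.004, -0.031, -0.099, -1
0.012, 0.001, -0.006, 0.008, -0.03, -0.098, -1, 0.011, 0.003, -0.006, 0.013, -0.028, -0.098, -1, 0.01, 0.005, -0.006, 0.016, -0.026, -0.098, -1, 0.01, 0.006, -0.004, 0.021, -0.024, -0.096, -1, 0.008, 0.006, -0.003, 0.024, -0.02, -0.096, -1
0.008, 0.008, -0.003, 0.026, -0.017, -0.095, -1, 0.005, 0.009, -0.002, 0.029, -0.012, -0.095, -1, 0.005, 0.01, -0, 0.03, -0.008, -0.093, -1, 0.003, 0.01, -0, 0.031, -0.003, -0.094, -1, 0.001, 0.01, 0.001, 0.031, 0.001, -0.092, -1
-0.001, 0.01, 0.002, 0.03, 0.006, -0.092, -1, -0.002, 0.01, 0.002, 0.029, 0.011, -0.091, -1, -0.004, 0.01, 0.004, 0.027, 0.015, -0.09, -1, -0.006, 0.008, 0.004, 0.025, 0.019, -0.09, -1, -0.007, 0.008, 0.006, 0.021, 0.022, -0.089, -1
-0.009, 0.006, 0.006, 0.017, 0.026, -0.089, -1
```

Smooth, within all joint limits. Running the flip.

Request:
{"method": "jog_arm", "body": {
  "increments": [0.013,-0.007,-0.011,-0.013,-0.028,-0.102,-1,0.012,-0.004,-0.009,-0.009,-0.03,-0.101,-1,0.012,-0.004,-0.01,-0.005,-0.03,-0.101,-1,0.013,-0.001,-0.008,0,-0.031,-0.1,-1,0.012,0,-0.008,0.004,-0.031,-0.099,-1]
}}

```text
clock: 14.88
ee_pos: [0.5589, 0.0363, 0.3319]
tcp_rot: [0.395, 0.676, -0.597, 0.177]
contact_force: [-0.7, 0.3, -1.3]
gripper_width: 0.0235
grasp_force: 59.3
```

Request:
{"method": "jog_arm", "body": {
  "increments": [0.012,0.001,-0.006,0.008,-0.03,-0.098,-1,0.011,0.003,-0.006,0.013,-0.028,-0.098,-1,0.01,0.005,-0.006,0.016,-0.026,-0.098,-1,0.01,0.006,-0.004,0.021,-0.024,-0.096,-1,0.008,0.006,-0.003,0.024,-0.02,-0.096,-1]
}}

```text
clock: 15.5
ee_pos: [0.5509, 0.0474, 0.3198]
tcp_rot: [0.064, 0.711, -0.7, -0.014]
contact_force: [-0.0, -0.5, -0.7]
gripper_width: 0.0231
grasp_force: 59.4
```

```bash
python3 -c "
from h import *
show()"
```

```text
t 15.5 tcp [0.5509 0.0474 0.3198] gp [ 0.5337 -0.1067  0.3169] z [-0.111 -0.994 -0.018] y [ 0.071  0.011 -0.997] q [-0.33  0.8  -0.15  1.78  1.13  1.92  0.38] F [-0.  -0.5 -0.7] w 0.0231 59.4
```

Request:
{"method": "jog_arm", "body": {
  "increments": [0.008,0.008,-0.003,0.026,-0.017,-0.095,-1,0.005,0.009,-0.002,0.029,-0.012,-0.095,-1,0.005,0.01,0,0.03,-0.008,-0.093,-1,0.003,0.01,0,0.031,-0.003,-0.094,-1,0.001,0.01,0.001,0.031,0.001,-0.092,-1]
}}

```text
clock: 16.12
ee_pos: [0.5413, 0.0484, 0.3072]
tcp_rot: [0.218, -0.599, 0.729, 0.249]
contact_force: [0.1, -0.9, -1.2]
gripper_width: 0.0234
grasp_force: 59.4
```

Request:
{"method": "jog_arm", "body": {
  "increments": [-0.001,0.01,0.002,0.03,0.006,-0.092,-1,-0.002,0.01,0.002,0.029,0.011,-0.091,-1,-0.004,0.01,0.004,0.027,0.015,-0.09,-1,-0.006,0.008,0.004,0.025,0.019,-0.09,-1,-0.007,0.008,0.006,0.021,0.022,-0.089,-1]
}}

```text
clock: 16.75
ee_pos: [0.5339, 0.0393, 0.2962]
tcp_rot: [0.393, -0.391, 0.669, 0.495]
contact_force: [-0.6, -1.2, -1.3]
gripper_width: 0.0235
grasp_force: 59.4
```

Request:
{"method": "jog_arm", "body": {
  "increments": [-0.009,0.006,0.006,0.017,0.026,-0.089,-1,0,0,0,0,0,0,-1,0,0,0,0,0,0,-1]
}}

```text
clock: 17.12
ee_pos: [0.5331, 0.0365, 0.2935]
tcp_rot: [0.411, -0.346, 0.647, 0.541]
contact_force: [-0.1, 0.8, -1.0]
gripper_width: 0.0237
grasp_force: 59.5
```

Run:
```python
from ik import *
s=show(); im,d=capture("wrist"); held(s,d)
print("correction:"); Q=Qup(-80); a=Q.apply([0,0,1])
dR=(R.from_quat(s["tcp_rot"]).inv()*Q).as_rotvec()/(np.pi/2); print(dR.round(4))
im,d=capture("top"); P=cloud("top",d); cv2.imwrite("pics/top_end.png",im[:,:,::-1])
m=((d>0)&(P[...,2]>.018)&(P[...,2]<.045)&(P[...,0]>.35)&(P[...,0]<.65)&(P[...,1]>.02)&(P[...,1]<.34)).astype(np.uint8)
k,l,st,c=cv2.connectedComponentsWithStats(m)
for i in range(1,k):
    if st[i,4]>40: print("on mat",c[i].round(),P[l==i].mean(0).round(3))
```

```text
t 17.125 tcp [0.5331 0.0365 0.2935] gp [ 0.5575 -0.1018  0.359 ] z [ 0.158 -0.892  0.423] y [-0.985 -0.175 -0.003] q [-0.51  0.94  0.14  2.    1.4   1.94  1.81] F [-0.1  0.8 -1. ] w 0.0237 59.5
n 4013 t0 -0.1460487095297881 tilt deg -0.021944806260066767 s range 0.06680946660987429 0.11156279329011726 y [-0.01093618  0.01099171]
end in tool [0.0341 0.     0.1909] world [ 0.5606 -0.1197  0.4051] axis world [-0.003 -0.     1.   ] axis(meas) [-0.003 -0.001  1.   ]
correction:
[-0.0002  0.     -0.002 ]
on mat [278. 226.] [0.456 0.092 0.028]
```

View pics/top_end.png

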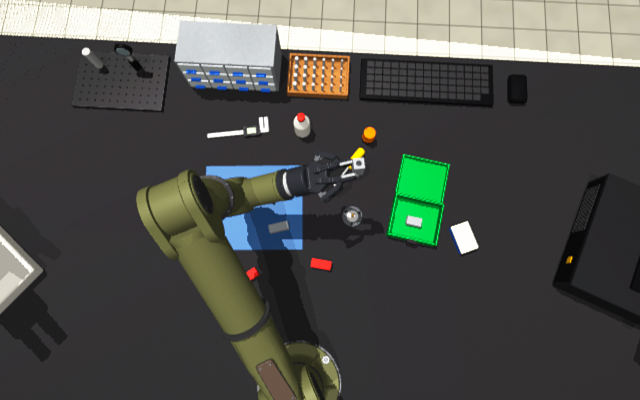

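The top view shows the short spacer in the case at (414,221), the spacer held at (358,163) over clear bench, and the lower-right one still on the mat at (278,227). The other mat spacer is under the arm and out of view. The held piece is vertical to about 0.2°, with its lower end near z = 0.345. It reads about 2.5 mm further along the grip than before, so I'll firm the grip and check that it stays put.

Request:
{"method": "jog_arm", "body": {
  "increments": [0,0,0,0,0,0,-1,0,0,0,0,0,0,-1,0,0,0,0,0,0,-1,0,0,0,0,0,0,-1,0,0,0,0,0,0,-1],
  "newtons": 90
}}

```text
clock: 17.85
ee_pos: [0.5331, 0.0363, 0.2927]
tcp_rot: [0.412, -0.344, 0.646, 0.542]
contact_force: [0.3, -0.1, -1.3]
gripper_width: 0.0222
grasp_force: 92.3
```

Request:
{"method": "jog_arm", "body": {
  "increments": [0,0,0,0,0,0,-1,0,0,0,0,0,0,-1,0,0,0,0,0,0,-1,0,0,0,0,0,0,-1,0,0,0,0,0,0,-1]
}}

```text
clock: 18.48
ee_pos: [0.533, 0.0363, 0.2928]
tcp_rot: [0.412, -0.344, 0.646, 0.542]
contact_force: [-0.4, -0.5, -0.9]
gripper_width: 0.0226
grasp_force: 92.3
```

Run:
```python
from h import *
s=show(); im,d=capture("wrist"); held(s,d)
im,d=capture("side"); P=cloud("side",d)
m=((d>0)&(P[...,2]>.018)&(P[...,2]<.045)&(P[...,0]>.35)&(P[...,0]<.65)&(P[...,1]>.02)&(P[...,1]<.34)).astype(np.uint8)
k,l,st,c=cv2.connectedComponentsWithStats(m)
for i in range(1,k):
    if st[i,4]>40: print("on mat",c[i].round(),P[l==i].mean(0).round(3),st[i,4])
```

```text
t 18.475 tcp [0.533  0.0363 0.2928] gp [ 0.5577 -0.1019  0.3584] z [ 0.159 -0.892  0.423] y [-0.985 -0.175  0.001] q [-0.52  0.94  0.14  2.01  1.4   1.94  1.81] F [-0.4 -0.5 -0.9] w 0.0226 92.3
n 4024 t0 -0.14622763285288692 tilt deg 0.050286729195082654 s range 0.06677821923226192 0.11162845307328312 y [-0.0109681   0.01099539]
end in tool [0.0341 0.     0.191 ] world [ 0.5609 -0.1198  0.4045] axis world [0.001 0.001 1.   ] axis(meas) [0.001 0.002 1.   ]
on mat [359. 246.] [0.446 0.115 0.027] 72
on mat [304. 290.] [0.566 0.26  0.028] 270
```

```bash
python3 -c "
from rig import *
print(finish_job())"
```

```text
the job is handed in; nothing more can be done
None
```

The short spacer is in the green case. The gauge pin went past the 8 mm recess depth without resistance, so I turned that full-length spacer over: it is held deep bore up, vertical to about 0.2°, lower end about 34 cm above the bench, and the job is handed in at 18.5 s.

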